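# Close the shutter and flip the filter out of the beam

## Task

On the optical table, lightly press down the long bar-shaped key on its shutter box to close that shutter, hold it down for a moment and let it come up again. Then gently push the square filter down on its hinge until it lies flat, tipped away from the robot, and draw back. Only touch and push: do not lift or shift the shutter box, and leave the other keys, the round lens, the slit plate and everything else on the table as they are.

Things in the scene. Friction and masses are not known exactly. Their poses are not given: they have to be found in the camera images.
- pod_bar: black fibre-shutter box standing loose on the table, 60 x 50 x 34 mm high on a 66 x 56 mm steel foot, 0.5 to 0.8 kg, with one white key in the middle of its top, a long bar key 14 (x) x 42 (y) x 12 mm high; origin: centre of its underside
- key_bar_top (a point): centre of the top face of the bar key (48 mm above the table when not pressed); x and y are the box's own axes
- key_bar (a joint): travel of the bar key, straight down: 0 up, 0.008 m fully down, springs back; takes about 0.4 N at first and 3.6 N when fully down (400 N/m)
- pod_round: black fibre-shutter box standing loose on the table, 60 x 50 x 34 mm high on a 66 x 56 mm steel foot, 0.5 to 0.8 kg, with one white key in the middle of its top, a round key 24 mm across; origin: centre of its underside
- key_round (a joint): travel of the round key, straight down: 0 up, 0.008 m fully down, springs back; takes about 0.4 N at first and 3.6 N when fully down (400 N/m)
- pod_square: black fibre-shutter box standing loose on the table, 60 x 50 x 34 mm high on a 66 x 56 mm steel foot, 0.5 to 0.8 kg, with one white key in the middle of its top, a square key 22 x 22 mm; origin: centre of its underside
- key_square (a joint): travel of the square key, straight down: 0 up, 0.008 m fully down, springs back; takes about 0.4 N at first and 3.6 N when fully down (400 N/m)
- filter_hinge (a point): hinge of the filter flip mount, 30 mm above the table, in the middle of the mount; its x axis points level away from the robot, the way the flap falls, its y axis lies along the hinge, z up. The mount is bolted down, its base plate reaches from 25 mm before to 65 mm beyond the hinge and is 56 mm wide; the hinge cheeks rise to 36 mm above the table
- filter_centre (a point): centre of the filter flap, 35 mm from the hinge: the square filter, black frame 54 x 54 x 8 mm with a 40 mm square window; the flap's own x axis is normal to the plate, z runs from hinge to its far edge, 62 mm from the hinge
- flap_filter (a joint): angle of the filter flap: 0 upright (in the beam), 1.571 lying flat away from the robot (out of the beam), where it stops; a stiff hinge (0.035 N m friction, under 1 N at the upper edge) holds it at any angle
- lens_hinge (a point): hinge of the lens flip mount, 30 mm above the table, in the middle of the mount; its x axis points level away from the robot, the way the flap falls, its y axis lies along the hinge, z up. The mount is bolted down, its base plate reaches from 25 mm before to 65 mm beyond the hinge and is 56 mm wide; the hinge cheeks rise to 36 mm above the table
- lens_centre (a point): centre of the lens flap, 35 mm from the hinge: the round lens, black disc 54 mm across, 8 mm thick; the flap's own x axis is normal to the plate, z runs from hinge to its far edge, 62 mm from the hinge
- flap_lens (a joint): angle of the lens flap: 0 upright (in the beam), 1.571 lying flat away from the robot (out of the beam), where it stops; a stiff hinge (0.035 N m friction, under 1 N at the upper edge) holds it at any angle
- slit_hinge (a point): hinge of the slit flip mount, 30 mm above the table, in the middle of the mount; its x axis points level away from the robot, the way the flap falls, its y axis lies along the hinge, z up. The mount is bolted down, its base plate reaches from 25 mm before to 65 mm beyond the hinge and is 56 mm wide; the hinge cheeks rise to 36 mm above the table
- slit_centre (a point): centre of the slit flap, 35 mm from the hinge: the narrow slit plate, black, 20 mm wide, 54 mm high, 8 mm thick; the flap's own x axis is normal to the plate, z runs from hinge to its far edge, 62 mm from the hinge
- flap_slit (a joint): angle of the slit flap: 0 upright (in the beam), 1.571 lying flat away from the robot (out of the beam), where it stops; a stiff hinge (0.035 N m friction, under 1 N at the upper edge) holds it at any angle
- cap: small green dust cap, 18 mm across, 18 mm high, loose bystander; origin: in its underside
- adapter: fibre adapter, 18 mm square steel flange with a brass barrel, 22 mm high, loose bystander; origin: in its underside
- lens_tube: black lens tube standing up, 35 mm across, 40 mm high, loose bystander; origin: in its underside
- hex_driver: screwdriver lying down, 160 mm long, loose bystander; origin: under its middle
- lens_case: white lens case 50 x 50 x 20 mm, loose bystander; origin: in its underside
- post: steel post 12.7 mm across, 56 mm high, on a 25 mm foot, loose bystander; origin: in its underside
- mount_filter: the whole square-filter flip mount, bolted down; origin on the table directly below point filter_hinge, same axes
Not all that is in view belongs to the job. Leave any red look-alike of the pod_bar alone.

How it is judged:
By the outcome, as a careful person would: the job done as asked, in the order asked, and still so for the second after the job is handed in, with the robot touching nothing.
It also fails if it takes over 48 s, if anything falls off the work surface, if the arm or the gripper's body presses on something with over 40 N, if the wrist force passes 120 N, or if a joint passes its speed limit or range.

## Robot

A 6-joint arm with a two-finger parallel gripper is mounted at the origin on the work surface. World frame = base frame: x ahead of the robot, y to its left, z up, the work surface at z = 0. Lengths are in m, angles in degrees, forces in N, time in s.
With the tool pointing down it reaches from about 0.3 to 0.75 m from the base axis. Payload 8.5 kg.
Tool frame: the origin (TCP) lies on the mounting face of the last link; the fingertips stand 173 mm ahead of it and the grasp point (between the pads) lies 155 mm ahead of it (env.tips_ahead is the distance from the TCP to the fingertips, in m); z points along the fingers, x is the direction in which the jaws open and shut, and the axes are right-handed (so a half turn about z gives the same grasp; the last joint's range is limited). The gripper opens to 85 mm and grips with 20 to 120 N. Pads are 22 mm wide; open, the fingers measure 114 mm over their backs; the gripper's body (76 mm by 85 mm) begins 54 mm behind the grasp point. The pads swing forward as they close: fully open they stand 13 mm farther back than shut.
Start: joints at [57.909, 21.807, 74.336, -0, 83.858, -12.336], TCP at [0.186, 0.518, 0.405] pointing down, gripper open.
Joint ranges: [-178.18, 178.18], [-50.72, 133.34], [12.68, 142.11], [-81.47, 261.47], [9.98, 163.14], [-165.26, 165.26]. Speed limits (degrees/s): [136.94, 136.94, 180, 180, 180, 180].

## Interface

Orientations are given as a 3x3 rotation matrix whose columns are the frame's x, y, z axes.
In Python, from rig import env gives the robot as it stands. The module is installed in compiled form; this text tells all that it offers.
- The arm moves only by the tool step_arm, never from a script. Its argument "increments" is a list of rows, each an object of numbers: "x", "y", "z": the shift along the tool's x, y, z in cm; "wx", "wy", "wz": the turn, a rotation vector about the tool's x, y, z in rad; "gripper": the finger opening in cm, from 0 to 8.54. A call has 1 to 20 rows; each row shifts and turns the commanded pose from where the row before left it, along the tool's axes as they then stand; what a row does not reach is not made up. A row lasts 1/10 s, in which the tool goes at most 50 mm and 8.59 degrees, less where a joint would pass 70% of its speed; a pose out of reach is approached as far as the arm can. A call with a gripper value outside its range is refused whole. The fingers move at their own pace and stop on an object; "newtons" is the grip in N (left out, the last holds). Time passes only in rows, so rows that do not move let the fingers close. It gives the time, the measured TCP pose, the force and the opening at its end, in the units of the state.
- env.observe(): the state, without advancing time (a new reading comes with each control period).
- env.get_image(name): name is "side" or "top" or "wrist"; returns a dict with "color" (384x512x3 uint8, blue, green, red), "camera_matrix" (3x3 intrinsics, pixels), "distortion" ([k1, k2, p1, p2, k3] as OpenCV has them; the pictures are not rectified), "rvec" (rotation vector, rad) and "tvec" (3), from world to camera coordinates, as OpenCV has them. Camera axes: x right, y down, z forward; pixel columns grow to the right and rows downward; lengths in m; the calibration is good to about 2 mm. A picture is of the moment at which its call begins. There is no depth.
- env.close_job(): hands the job in, once; it reports no verdict.
The state is a dict: "time_s": time; "q": joint angles; "qvel": joint speeds; "joint_efforts": joint torques, N m; "position": TCP position; "tool_rot": TCP orientation; "ft_force": force on the tool from outside, world axes, zero at the start; "wrist_torque": the same for the moment, N m; "grip_width": finger opening in m.
Only numpy, scipy, OpenCV 4.12 (cv2) and the standard library are available. Lean on these libraries where they do the work, as an engineer would, in place of code of your own. Each camera call takes 0.05 s, during which the arm holds its last target. There are 200 camera calls.

## Working session

There is one attempt and no reset: what is moved stays moved. The work goes in short steps, Python scripts to look and compute and a tool call to move; the robot and the scene stay as the last step left them, time stands still between calls to the robot, and variables do not carry over. Pictures are saved under pics/ and viewed, about 8 in all and at most 12, crops included, and the job is handed in when it is done.

Besides the shell and the picture viewer there is one more tool, called after "Call:" by a JSON object that holds its "name" and its "arguments", one argument or row to a line. step_arm: Moves the arm, as the interface text tells. Its arguments: {"type":"object","properties":{"increments":{"type":"array"},"newtons":{"type":"number"}},"required":["increments"]}

```bash
mkdir -p pics; cat > h.py <<'E'
import numpy as np, cv2
from rig import env
def snap(n,f=None):
    d=env.get_image(n)
    if f: cv2.imwrite('pics/'+f,d['color'])
    return d
def ray(d,uv):
    p=cv2.undistortPoints(np.array([[uv]],float),d['camera_matrix'],d['distortion'])[0,0]
    R=cv2.Rodrigues(np.array(d['rvec'],float))[0];t=np.array(d['tvec'],float).ravel()
    return -R.T@t, R.T@np.array([p[0],p[1],1.])
def onz(d,uv,z):
    c,v=ray(d,uv); return c+v*(z-c[2])/v[2]
def proj(d,P):
    return cv2.projectPoints(np.array(P,float).reshape(-1,1,3),np.array(d['rvec'],float),np.array(d['tvec'],float),d['camera_matrix'],np.array(d['distortion'],float))[0][:,0]
E
python3 - <<'E'
from h import *
for n in('top','side'):
    d=snap(n,n+'0.png'); np.save(n+'0.npy',d,allow_pickle=True); print(n,ray(d,(256,192)))
print(env.observe())
a=cv2.imread('pics/top0.png');b=cv2.imread('pics/side0.png')
E
```

```text
top (array([0.37440563, 0.00531163, 0.94638098]), array([ 0.23658312, -0.03866081, -0.97088119]))
side (array([ 0.23751836, -0.66840994,  0.72964283]), array([ 0.33642283,  0.66890255, -0.66286498]))
{'time_s': 0.1, 'q': array([ 5.79097061e+01,  2.18386112e+01,  7.43784221e+01,  1.32746669e-03,
        8.38595756e+01, -1.23350076e+01]), 'qvel': array([-0.13088902, -0.10278648, -0.03735898,  0.09180133,  0.06254954,
        0.05126232]), 'joint_efforts': array([ 3.39466118e-03, -4.49215508e+01, -2.31659603e+01, -1.77483171e-04,
        3.66380802e-03, -2.91974402e-05]), 'position': array([0.18587717, 0.51760314, 0.4041712 ]), 'tool_rot': array([[ 3.38005424e-01,  9.41143879e-01, -7.29844750e-04],
       [ 9.41143262e-01, -3.38006071e-01, -1.12054920e-03],
       [-1.30128998e-03, -3.08136762e-04, -9.99999106e-01]]), 'ft_force': array([-0.25401127, -0.52927096, -0.26277082]), 'wrist_torque': array([-0.02981125,  0.00700723, -0.00198978]), 'grip_width': 0.08555964960008022}
```

View pics/top0.png

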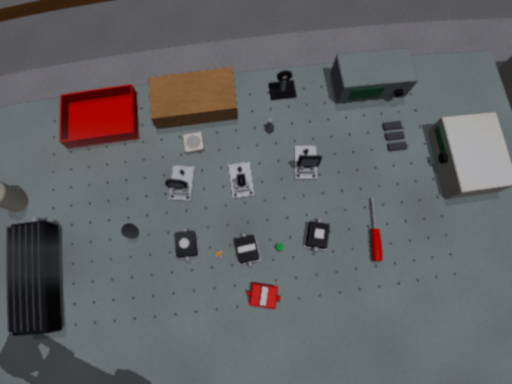

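View pics/side0.png

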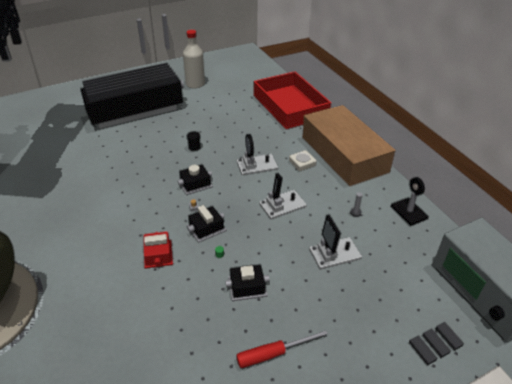

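Top view: the bar-key candidates are the black box at (247,249), the round-key box at (186,244), the square-key box at (318,234) and the red look-alike at (264,296). I choose (247,249). The flap candidates are (178,184), round, (241,180), narrow, and (308,161), square. I choose (308,161), which is at (330,235) in the side view.

```bash
python3 - <<'E'
from h import *
a=np.load('top0.npy',allow_pickle=True).item();b=np.load('side0.npy',allow_pickle=True).item()
def crop(d,x,y,w,h): return cv2.resize(d['color'][y:y+h,x:x+w],(400,300),interpolation=cv2.INTER_CUBIC)
im=np.vstack([np.hstack([crop(a,220,227,56,42),crop(a,280,138,56,42)]),np.hstack([crop(b,178,200,56,42),crop(b,302,208,80,60)])])
cv2.imwrite('pics/crops.png',im)
def white(d,x,y,w,h,z,th=150):
    g=d['color'][y:y+h,x:x+w].min(2); m=(g>th).astype(np.uint8)
    n,l,s,c=cv2.connectedComponentsWithStats(m)
    k=1+np.argmax(s[1:,4]); pts=np.argwhere(l==k)[:,::-1]+[x,y]
    W=np.array([onz(d,p,z)[:2] for p in pts.astype(float)]); r=cv2.minAreaRect((W*1000).astype(np.float32))
    return s[k,4],pts.mean(0),W.mean(0),r
for th in(130,150,170):
  print(th,white(a,232,234,32,32,.048,th));print(white(b,190,203,34,24,.048,th))
# filter base plate
for th in(130,150):print('plate',white(a,290,140,35,42,.006,th))
E
```

```text
130 (np.int32(93), array([246.1827957 , 247.66666667]), array([0.4631906 , 0.00990828]), ((463.08135986328125, 10.192481994628906), (12.502251625061035, 40.27804183959961), 6.62758731842041))
(np.int32(110), array([204.40909091, 211.32727273]), array([0.46220561, 0.01167978]), ((462.09552001953125, 11.819416046142578), (15.18874740600586, 46.51478958129883), 2.077777147293091))
150 (np.int32(72), array([246.38888889, 247.83333333]), array([0.46274078, 0.00947952]), ((462.8337707519531, 9.295257568359375), (10.162009239196777, 37.29083251953125), 5.130767822265625))
(np.int32(87), array([204.52873563, 211.57471264]), array([0.4621541 , 0.01087817]), ((461.91094970703125, 10.748808860778809), (12.80461311340332, 41.29603576660156), 3.594480276107788))
170 (np.int32(23), array([245.91304348, 248.        ]), array([0.46249629, 0.01063428]), ((462.4727478027344, 10.423185348510742), (4.544244289398193, 29.500381469726562), 6.646364212036133))
(np.int32(70), array([204.72857143, 211.82857143]), array([0.46224549, 0.00998726]), ((462.2973937988281, 9.923861503601074), (10.778080940246582, 37.846107482910156), 6.146198749542236))
plate (np.int32(184), array([304.29347826, 150.23913043]), array([ 0.69866941, -0.17202873]), ((695.3024291992188, -172.84078979492188), (38.28628921508789, 59.242374420166016), 2.7570838928222656))
plate (np.int32(124), array([304.25806452, 149.81451613]), array([ 0.69983717, -0.17212353]), ((692.1961059570312, -173.94712829589844), (50.586612701416016, 35.90426254272461), 82.80622863769531))
```

View pics/crops.png

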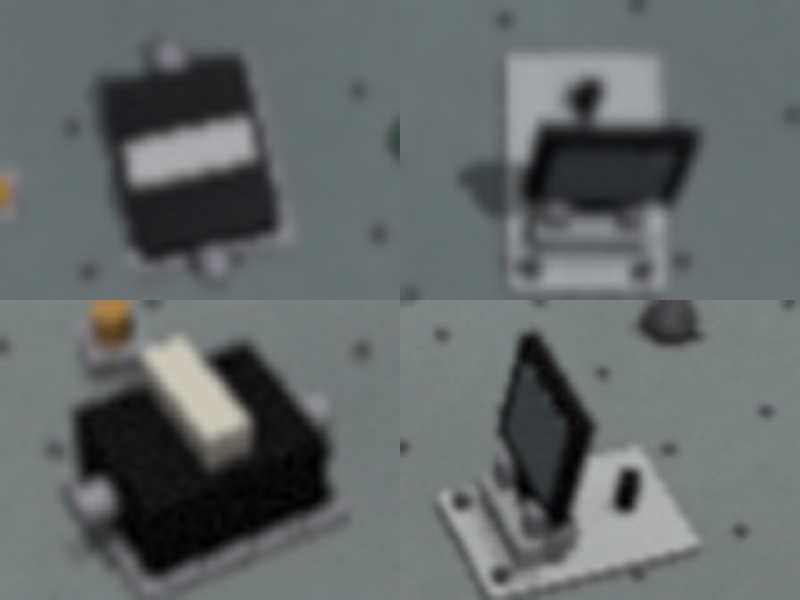

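```bash
python3 - <<'E'
from h import *
a=np.load('top0.npy',allow_pickle=True).item();b=np.load('side0.npy',allow_pickle=True).item()
T=lambda x,y:(280+(x-400)/7.14-.5,138+y/7.14-.5)
S=lambda x,y:(302+(x-400)/5-.5,208+(y-300)/5-.5)
for z in(.005,):
  print('top plate',[onz(a,T(*p),z)[:2].round(4) for p in((507,55),(660,55),(665,290),(507,290))])
  print('side plate',[onz(b,S(*p),z)[:2].round(4) for p in((440,493),(490,597),(700,545),(640,448))])
print('flap top edge side',[onz(b,S(*p),.092)[:2].round(4) for p in((530,335),(592,428))])
print('flap top edge top',[onz(a,T(*p),.092)[:2].round(4) for p in((540,126),(700,130))])
E
```

```text
top plate [array([ 0.7161, -0.1489]), array([ 0.709, -0.205]), array([ 0.6201, -0.1913]), array([ 0.6274, -0.1348])]
side plate [array([ 0.6299, -0.1319]), array([ 0.6196, -0.187 ]), array([ 0.709 , -0.2013]), array([ 0.7174, -0.1467])]
flap top edge side [array([ 0.6554, -0.1418]), array([ 0.6496, -0.1932])]
flap top edge top [array([ 0.6584, -0.1415]), array([ 0.6503, -0.1942])]
```

Call:
{"name": "step_arm", "arguments": {
  "increments": [
    {"x": -2.4,"y": 2.7,"gripper": 0},
    {"x": -2.4,"y": 2.7},
    {"x": -2.4,"y": 2.7},
    {"x": -2.4,"y": 2.7},
    {"x": -2.4,"y": 2.7},
    {"x": -2.4,"y": 2.7},
    {"x": -2.4,"y": 2.7},
    {"x": -2.4,"y": 2.7},
    {"x": -2.4,"y": 2.7},
    {"x": -2.4,"y": 2.7},
    {"x": -2.4,"y": 2.7},
    {"x": -2.4,"y": 2.7},
    {"x": -2.4,"y": 2.7},
    {"x": -2.4,"y": 2.7},
    {"x": -2.4,"y": 2.7},
    {"x": -2.4,"y": 2.7}
  ],
  "newtons": 20
}}

```text
invalid input at $.increments[0]: expected keys x, y, z, wx, wy, wz, gripper
```

Call:
{"name": "step_arm", "arguments": {
  "increments": [
    {"wz": -0.115},
    {"wz": -0.115},
    {"wz": -0.115},
    {"wz": -0.115},
    {"z": 3},
    {"z": 3},
    {"z": 3},
    {},
    {}
  ]
}}

```text
invalid input at $.increments[0]: expected keys x, y, z, wx, wy, wz, gripper
```

```bash
cat > go.py <<'E'
# go.py x y tipz yawdeg(of tool x): remaining move in tool cm / rad
import sys; from h import *
x,y,z,a=map(float,sys.argv[1:]); o=env.observe(); R=o['tool_rot']
d=R.T@(np.array([x,y,z+env.tips_ahead])-o['position'])*100
yaw=np.degrees(np.arctan2(R[1,0],R[0,0]))
print('move cm',d.round(2),'wz',round(-np.radians(a-yaw),3),'yaw',yaw.round(2),'pos',o['position'].round(4),'tipz',(o['position'][2]-env.tips_ahead).round(4),'F',o['ft_force'].round(2),'t',o['time_s'],'w',o['grip_width'],'Rz',R[:,2].round(3))
E
python3 go.py 0.4627 0.0103 0.06 96.6; python3 - <<'E'
from h import *
d=snap('wrist','w1.png')
print(proj(d,[[.4627,.0103,.048]]))
E
```

```text
move cm [-38.37  43.21  17.11] wz -0.46 yaw 70.24 pos [0.1859 0.5176 0.4042] tipz 0.2308 F [-0.25 -0.53 -0.26] t 0.1 w 0.08555964960008022 Rz [-0.001 -0.001 -1.   ]
[[ 30.08804703 424.85287903]]
```

View pics/w1.png

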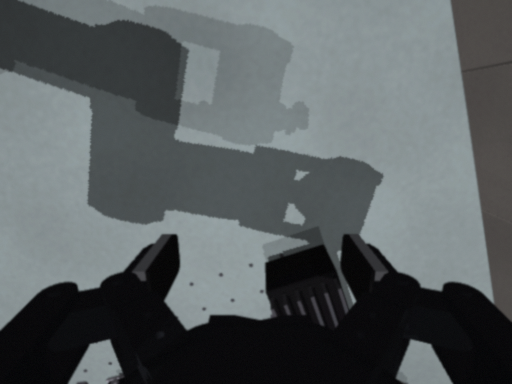

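The moves were refused because every row needs all seven keys, so the picture only shows the open gripper at the start pose.

Call:
{"name": "step_arm", "arguments": {
  "increments": [
    {"x": -2.4,"y": 2.7,"z": 0,"wx": 0,"wy": 0,"wz": 0,"gripper": 0},
    {"x": -2.4,"y": 2.7,"z": 0,"wx": 0,"wy": 0,"wz": 0,"gripper": 0},
    {"x": -2.4,"y": 2.7,"z": 0,"wx": 0,"wy": 0,"wz": 0,"gripper": 0},
    {"x": -2.4,"y": 2.7,"z": 0,"wx": 0,"wy": 0,"wz": 0,"gripper": 0},
    {"x": -2.4,"y": 2.7,"z": 0,"wx": 0,"wy": 0,"wz": 0,"gripper": 0},
    {"x": -2.4,"y": 2.7,"z": 0,"wx": 0,"wy": 0,"wz": 0,"gripper": 0},
    {"x": -2.4,"y": 2.7,"z": 0,"wx": 0,"wy": 0,"wz": 0,"gripper": 0},
    {"x": -2.4,"y": 2.7,"z": 0,"wx": 0,"wy": 0,"wz": 0,"gripper": 0},
    {"x": -2.4,"y": 2.7,"z": 0,"wx": 0,"wy": 0,"wz": 0,"gripper": 0},
    {"x": -2.4,"y": 2.7,"z": 0,"wx": 0,"wy": 0,"wz": 0,"gripper": 0},
    {"x": -2.4,"y": 2.7,"z": 0,"wx": 0,"wy": 0,"wz": 0,"gripper": 0},
    {"x": -2.4,"y": 2.7,"z": 0,"wx": 0,"wy": 0,"wz": 0,"gripper": 0},
    {"x": -2.4,"y": 2.7,"z": 0,"wx": 0,"wy": 0,"wz": 0,"gripper": 0},
    {"x": -2.4,"y": 2.7,"z": 0,"wx": 0,"wy": 0,"wz": 0,"gripper": 0},
    {"x": -2.4,"y": 2.7,"z": 0,"wx": 0,"wy": 0,"wz": 0,"gripper": 0},
    {"x": -2.4,"y": 2.7,"z": 0,"wx": 0,"wy": 0,"wz": 0,"gripper": 0}
  ],
  "newtons": 20
}}

```text
time_s: 1.75
position: [0.4631, 0.0087, 0.4046]
tool_rot: [[0.338, 0.941, -0.0], [0.941, -0.338, 0.0], [0.0, -0.0, -1.0]]
ft_force: [-0.3, 1.2, 0.1]
grip_width: -0.0001
```

Call:
{"name": "step_arm", "arguments": {
  "increments": [
    {"x": 0,"y": 0,"z": 0,"wx": 0,"wy": 0,"wz": -0.115,"gripper": 0},
    {"x": 0,"y": 0,"z": 0,"wx": 0,"wy": 0,"wz": -0.115,"gripper": 0},
    {"x": 0,"y": 0,"z": 0,"wx": 0,"wy": 0,"wz": -0.115,"gripper": 0},
    {"x": 0,"y": 0,"z": 0,"wx": 0,"wy": 0,"wz": -0.115,"gripper": 0},
    {"x": 0,"y": 0,"z": 3,"wx": 0,"wy": 0,"wz": 0,"gripper": 0},
    {"x": 0,"y": 0,"z": 3,"wx": 0,"wy": 0,"wz": 0,"gripper": 0},
    {"x": 0,"y": 0,"z": 3,"wx": 0,"wy": 0,"wz": 0,"gripper": 0},
    {"x": 0,"y": 0,"z": 0,"wx": 0,"wy": 0,"wz": 0,"gripper": 0},
    {"x": 0,"y": 0,"z": 0,"wx": 0,"wy": 0,"wz": 0,"gripper": 0}
  ]
}}

```text
time_s: 2.65
position: [0.463, 0.0101, 0.3153]
tool_rot: [[-0.115, 0.993, -0.0], [0.993, 0.115, 0.0], [0.0, -0.0, -1.0]]
ft_force: [0.4, -0.3, 0.3]
grip_width: -0.0001
```

```bash
python3 go.py 0.4627 0.0103 0.06 96.6; python3 - <<'E'
from h import *
d=snap('wrist','w2.png')
print(proj(d,[[.4627,.0103,.048]]))
E
```

```text
move cm [ 0.02 -0.02  8.19] wz 0.0 yaw 96.6 pos [0.463  0.0101 0.3153] tipz 0.1419 F [ 0.42 -0.28  0.29] t 2.65 w -6.921959137968756e-05 Rz [-0.  0. -1.]
[[258.93945057 191.75853865]]
```

View pics/w2.png

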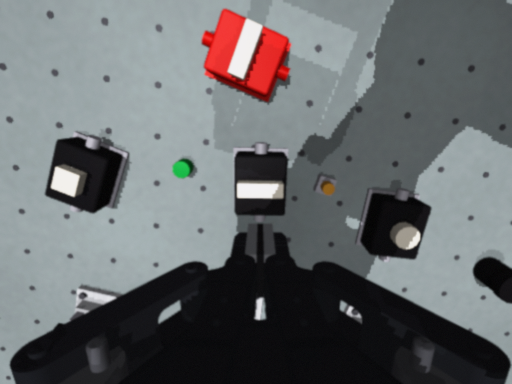

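The wrist view shows the bar key at (260,190), against a prediction of (259,192), so the fingers are well lined up. I'll go down to just above it.

Call:
{"name": "step_arm", "arguments": {
  "increments": [
    {"x": 0,"y": 0,"z": 3,"wx": 0,"wy": 0,"wz": 0,"gripper": 0},
    {"x": 0,"y": 0,"z": 3,"wx": 0,"wy": 0,"wz": 0,"gripper": 0},
    {"x": 0,"y": 0,"z": 2,"wx": 0,"wy": 0,"wz": 0,"gripper": 0},
    {"x": 0,"y": 0,"z": 0.7,"wx": 0,"wy": 0,"wz": 0,"gripper": 0},
    {"x": 0,"y": 0,"z": 0,"wx": 0,"wy": 0,"wz": 0,"gripper": 0},
    {"x": 0,"y": 0,"z": 0,"wx": 0,"wy": 0,"wz": 0,"gripper": 0},
    {"x": 0,"y": 0,"z": 0,"wx": 0,"wy": 0,"wz": 0,"gripper": 0}
  ]
}}

```text
time_s: 3.4
position: [0.463, 0.0102, 0.2289]
tool_rot: [[-0.115, 0.993, 0.002], [0.993, 0.115, -0.001], [-0.001, 0.002, -1.0]]
ft_force: [0.1, -0.4, 0.7]
grip_width: 0.0
```

Call:
{"name": "step_arm", "arguments": {
  "increments": [
    {"x": 0,"y": 0,"z": 0.2,"wx": 0,"wy": 0,"wz": 0,"gripper": 0},
    {"x": 0,"y": 0,"z": 0.2,"wx": 0,"wy": 0,"wz": 0,"gripper": 0},
    {"x": 0,"y": 0,"z": 0.2,"wx": 0,"wy": 0,"wz": 0,"gripper": 0},
    {"x": 0,"y": 0,"z": 0.2,"wx": 0,"wy": 0,"wz": 0,"gripper": 0},
    {"x": 0,"y": 0,"z": 0,"wx": 0,"wy": 0,"wz": 0,"gripper": 0},
    {"x": 0,"y": 0,"z": 0,"wx": 0,"wy": 0,"wz": 0,"gripper": 0},
    {"x": 0,"y": 0,"z": 0,"wx": 0,"wy": 0,"wz": 0,"gripper": 0}
  ]
}}

```text
time_s: 4.1
position: [0.4627, 0.0102, 0.2198]
tool_rot: [[-0.115, 0.993, 0.0], [0.993, 0.115, -0.0], [-0.0, 0.0, -1.0]]
ft_force: [-0.1, -0.2, 1.9]
grip_width: -0.0002
```

```bash
python3 go.py 0.4627 0.0103 0.041 96.6
```

```text
move cm [0.01 0.   0.54] wz 0.0 yaw 96.6 pos [0.4627 0.0102 0.2198] tipz 0.0464 F [-0.06 -0.17  1.85] t 4.1 w -0.00022133396261535731 Rz [ 0. -0. -1.]
```

Call:
{"name": "step_arm", "arguments": {
  "increments": [
    {"x": 0,"y": 0,"z": 0.15,"wx": 0,"wy": 0,"wz": 0,"gripper": 0},
    {"x": 0,"y": 0,"z": 0.15,"wx": 0,"wy": 0,"wz": 0,"gripper": 0},
    {"x": 0,"y": 0,"z": 0.15,"wx": 0,"wy": 0,"wz": 0,"gripper": 0},
    {"x": 0,"y": 0,"z": 0,"wx": 0,"wy": 0,"wz": 0,"gripper": 0},
    {"x": 0,"y": 0,"z": 0,"wx": 0,"wy": 0,"wz": 0,"gripper": 0},
    {"x": 0,"y": 0,"z": 0,"wx": 0,"wy": 0,"wz": 0,"gripper": 0}
  ]
}}

```text
time_s: 4.7
position: [0.4627, 0.0102, 0.2153]
tool_rot: [[-0.115, 0.993, 0.0], [0.993, 0.115, -0.0], [-0.0, 0.0, -1.0]]
ft_force: [-0.5, 0.1, 3.4]
grip_width: 0.0001
```

```bash
python3 go.py 0.4627 0.0103 0.041 96.6
```

```text
move cm [0.01 0.   0.09] wz -0.0 yaw 96.6 pos [0.4627 0.0102 0.2153] tipz 0.0419 F [-0.52  0.14  3.38] t 4.7 w 5.318229696751678e-05 Rz [ 0. -0. -1.]
```

Call:
{"name": "step_arm", "arguments": {
  "increments": [
    {"x": 0,"y": 0,"z": 0.08,"wx": 0,"wy": 0,"wz": 0,"gripper": 0},
    {"x": 0,"y": 0,"z": 0.06,"wx": 0,"wy": 0,"wz": 0,"gripper": 0},
    {"x": 0,"y": 0,"z": 0,"wx": 0,"wy": 0,"wz": 0,"gripper": 0},
    {"x": 0,"y": 0,"z": 0,"wx": 0,"wy": 0,"wz": 0,"gripper": 0},
    {"x": 0,"y": 0,"z": 0,"wx": 0,"wy": 0,"wz": 0,"gripper": 0},
    {"x": 0,"y": 0,"z": 0,"wx": 0,"wy": 0,"wz": 0,"gripper": 0},
    {"x": 0,"y": 0,"z": 0,"wx": 0,"wy": 0,"wz": 0,"gripper": 0},
    {"x": 0,"y": 0,"z": 0,"wx": 0,"wy": 0,"wz": 0,"gripper": 0}
  ]
}}

```text
time_s: 5.5
position: [0.4627, 0.0102, 0.2138]
tool_rot: [[-0.115, 0.993, 0.0], [0.993, 0.115, -0.0], [-0.0, 0.0, -1.0]]
ft_force: [0.7, 0.6, 3.4]
grip_width: 0.0004
```

```bash
python3 go.py 0.4627 0.0103 0.041 96.6; python3 - <<'E'
from h import *
for i in range(3): d=snap('side');print(env.observe()['ft_force'].round(2))
E
```

```text
move cm [ 0.01  0.   -0.06] wz -0.0 yaw 96.6 pos [0.4627 0.0102 0.2138] tipz 0.0404 F [0.69 0.56 3.44] t 5.5 w 0.00038991235450285233 Rz [ 0. -0. -1.]
[0.9  0.56 2.84]
[0.2  0.66 3.85]
[-0.23 -0.81  2.8 ]
```

Call:
{"name": "step_arm", "arguments": {
  "increments": [
    {"x": 0,"y": 0,"z": -0.2,"wx": 0,"wy": 0,"wz": 0,"gripper": 0},
    {"x": 0,"y": 0,"z": -0.4,"wx": 0,"wy": 0,"wz": 0,"gripper": 0},
    {"x": 0,"y": 0,"z": -0.4,"wx": 0,"wy": 0,"wz": 0,"gripper": 0},
    {"x": 0,"y": 0,"z": -3,"wx": 0,"wy": 0,"wz": 0,"gripper": 0},
    {"x": 0,"y": 0,"z": -3,"wx": 0,"wy": 0,"wz": 0,"gripper": 0},
    {"x": 0,"y": 0,"z": -3,"wx": 0,"wy": 0,"wz": 0,"gripper": 0},
    {"x": 0,"y": 0,"z": 0,"wx": 0,"wy": 0,"wz": 0.088,"gripper": 0},
    {"x": 0,"y": 0,"z": 0,"wx": 0,"wy": 0,"wz": 0.088,"gripper": 0},
    {"x": 0,"y": 0,"z": 0,"wx": 0,"wy": 0,"wz": 0.088,"gripper": 0},
    {"x": -2.94,"y": 3.03,"z": 0,"wx": 0,"wy": 0,"wz": 0,"gripper": 0},
    {"x": -2.94,"y": 3.03,"z": 0,"wx": 0,"wy": 0,"wz": 0,"gripper": 0},
    {"x": -2.94,"y": 3.03,"z": 0,"wx": 0,"wy": 0,"wz": 0,"gripper": 0},
    {"x": -2.94,"y": 3.03,"z": 0,"wx": 0,"wy": 0,"wz": 0,"gripper": 0},
    {"x": -2.94,"y": 3.03,"z": 0,"wx": 0,"wy": 0,"wz": 0,"gripper": 0},
    {"x": 0,"y": 0,"z": 0,"wx": 0,"wy": 0,"wz": 0,"gripper": 0},
    {"x": 0,"y": 0,"z": 0,"wx": 0,"wy": 0,"wz": 0,"gripper": 0},
    {"x": 0,"y": 0,"z": 0,"wx": 0,"wy": 0,"wz": 0,"gripper": 0}
  ]
}}

```text
time_s: 7.35
position: [0.5902, -0.1568, 0.3138]
tool_rot: [[0.148, 0.989, -0.001], [0.989, -0.148, 0.001], [0.001, -0.001, -1.0]]
ft_force: [0.3, -0.1, 0.1]
grip_width: -0.0004
```

```bash
python3 go.py 0.5907 -0.1578 0.082 81.5; python3 - <<'E'
from h import *
a=snap('wrist');b=snap('side')
print(proj(a,[[.463,.010,.048],[.65,-.1667,.092]]),proj(b,[[.463,.010,.048],[.65,-.1667,.092]]))
cv2.imwrite('pics/v3.png',np.vstack([np.hstack([cv2.resize(a['color'],(400,300)),cv2.resize(b['color'],(400,300))]),np.hstack([cv2.resize(b['color'][200:242,178:234],(400,300)),cv2.resize(b['color'][190:274,290:402],(400,300))])]))
E
```

```text
move cm [-0.09  0.07  5.84] wz 0.0 yaw 81.51 pos [ 0.5902 -0.1568  0.3138] tipz 0.1404 F [ 0.3  -0.14  0.12] t 7.35 w -0.00040853409062746376 Rz [-0.001  0.001 -1.   ]
[[452.81525457   1.21037013]
 [257.51069013 280.96304666]] [[205.05427406 211.69037853]
 [332.22479732 223.747507  ]]
```

View pics/v3.png

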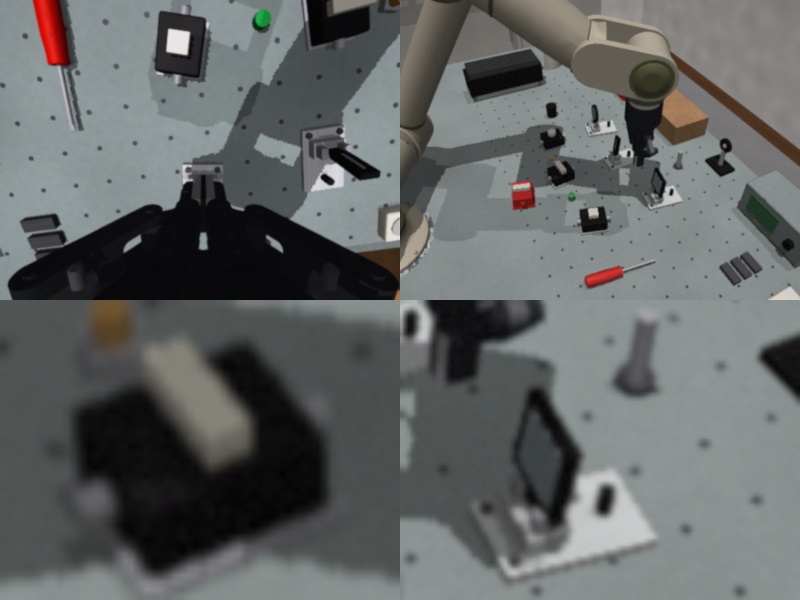

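The key is up and the box has not moved, at the same pixels as before in the side crop. The filter is upright, and the fingers are centred in front of it.

Call:
{"name": "step_arm", "arguments": {
  "increments": [
    {"x": -0.09,"y": 0,"z": 2.9,"wx": 0,"wy": 0,"wz": 0,"gripper": 0},
    {"x": 0,"y": 0,"z": 2.9,"wx": 0,"wy": 0,"wz": 0,"gripper": 0},
    {"x": 0,"y": 1.5,"z": 0,"wx": 0,"wy": 0,"wz": 0,"gripper": 0},
    {"x": 0,"y": 1.5,"z": 0,"wx": 0,"wy": 0,"wz": 0,"gripper": 0},
    {"x": 0,"y": 1,"z": 0,"wx": 0,"wy": 0,"wz": 0,"gripper": 0},
    {"x": 0,"y": 0,"z": 0,"wx": 0,"wy": 0,"wz": 0,"gripper": 0},
    {"x": 0,"y": 0,"z": 0,"wx": 0,"wy": 0,"wz": 0,"gripper": 0}
  ]
}}

```text
time_s: 8.15
position: [0.6297, -0.1638, 0.256]
tool_rot: [[0.148, 0.989, -0.0], [0.989, -0.148, 0.0], [0.0, -0.0, -1.0]]
ft_force: [-1.6, 0.8, 0.6]
grip_width: 0.0001
```

Call:
{"name": "step_arm", "arguments": {
  "increments": [
    {"x": 0,"y": 0.5,"z": 0.02,"wx": 0,"wy": 0,"wz": 0,"gripper": 0},
    {"x": 0,"y": 0.5,"z": 0.02,"wx": 0,"wy": 0,"wz": 0,"gripper": 0},
    {"x": 0,"y": 0.5,"z": 0.02,"wx": 0,"wy": 0,"wz": 0,"gripper": 0},
    {"x": 0,"y": 0.4,"z": 0.02,"wx": 0,"wy": 0,"wz": 0,"gripper": 0},
    {"x": 0,"y": 0.43,"z": 0.14,"wx": 0,"wy": 0,"wz": 0,"gripper": 0},
    {"x": 0,"y": 0.43,"z": 0.14,"wx": 0,"wy": 0,"wz": 0,"gripper": 0},
    {"x": 0,"y": 0.43,"z": 0.14,"wx": 0,"wy": 0,"wz": 0,"gripper": 0},
    {"x": 0,"y": 0,"z": 0,"wx": 0,"wy": 0,"wz": 0,"gripper": 0},
    {"x": 0,"y": 0,"z": 0,"wx": 0,"wy": 0,"wz": 0,"gripper": 0}
  ]
}}

```text
time_s: 9.05
position: [0.6618, -0.1692, 0.2507]
tool_rot: [[0.148, 0.989, 0.0], [0.989, -0.148, -0.0], [-0.0, 0.0, -1.0]]
ft_force: [0.1, -0.5, -0.3]
grip_width: 0.0002
```

```bash
python3 go.py 0.6614 -0.1684 0.077 81.5; python3 - <<'E'
from h import *
b=snap('side')
cv2.imwrite('pics/v4.png',cv2.resize(b['color'][180:264,290:402],(640,480),interpolation=cv2.INTER_CUBIC))
E
```

```text
move cm [ 0.07 -0.05  0.03] wz -0.0 yaw 81.48 pos [ 0.6618 -0.1692  0.2507] tipz 0.0773 F [ 0.07 -0.51 -0.34] t 9.05 w 0.00021849056622667886 Rz [ 0. -0. -1.]
```

View pics/v4.png

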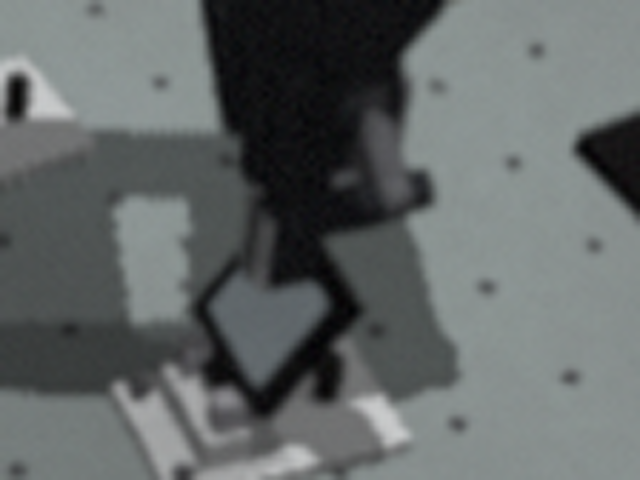

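The flap is tilted about 30° with the fingertips on its upper part. I'll follow the arc down.

Call:
{"name": "step_arm", "arguments": {
  "increments": [
    {"x": 0,"y": 0.38,"z": 0.25,"wx": 0,"wy": 0,"wz": 0,"gripper": 0},
    {"x": 0,"y": 0.38,"z": 0.25,"wx": 0,"wy": 0,"wz": 0,"gripper": 0},
    {"x": 0,"y": 0.38,"z": 0.25,"wx": 0,"wy": 0,"wz": 0,"gripper": 0},
    {"x": 0,"y": 0.3,"z": 0.34,"wx": 0,"wy": 0,"wz": 0,"gripper": 0},
    {"x": 0,"y": 0.3,"z": 0.34,"wx": 0,"wy": 0,"wz": 0,"gripper": 0},
    {"x": 0,"y": 0.3,"z": 0.34,"wx": 0,"wy": 0,"wz": 0,"gripper": 0},
    {"x": 0,"y": 0,"z": 0,"wx": 0,"wy": 0,"wz": 0,"gripper": 0}
  ]
}}

```text
time_s: 9.8
position: [0.6821, -0.1722, 0.2323]
tool_rot: [[0.148, 0.989, -0.001], [0.989, -0.148, 0.0], [0.0, -0.001, -1.0]]
ft_force: [-0.2, -0.4, -0.0]
grip_width: 0.0002
```

Call:
{"name": "step_arm", "arguments": {
  "increments": [
    {"x": 0,"y": 0.2,"z": 0.3,"wx": 0,"wy": 0,"wz": 0,"gripper": 0},
    {"x": 0,"y": 0.2,"z": 0.3,"wx": 0,"wy": 0,"wz": 0,"gripper": 0},
    {"x": 0,"y": 0.2,"z": 0.3,"wx": 0,"wy": 0,"wz": 0,"gripper": 0},
    {"x": 0,"y": 0.1,"z": 0.3,"wx": 0,"wy": 0,"wz": 0,"gripper": 0},
    {"x": 0,"y": 0.1,"z": 0.3,"wx": 0,"wy": 0,"wz": 0,"gripper": 0},
    {"x": 0,"y": 0.1,"z": 0.3,"wx": 0,"wy": 0,"wz": 0,"gripper": 0},
    {"x": 0,"y": 0,"z": 0.3,"wx": 0,"wy": 0,"wz": 0,"gripper": 0},
    {"x": 0,"y": 0,"z": 0,"wx": 0,"wy": 0,"wz": 0,"gripper": 0},
    {"x": 0,"y": 0,"z": 0,"wx": 0,"wy": 0,"wz": 0,"gripper": 0}
  ]
}}

```text
time_s: 10.7
position: [0.6907, -0.1735, 0.2121]
tool_rot: [[0.148, 0.989, -0.0], [0.989, -0.148, 0.0], [0.0, -0.0, -1.0]]
ft_force: [-0.5, -0.9, 1.0]
grip_width: 0.0002
```

```bash
python3 go.py 0.6905 -0.1728 0.034 81.5
```

```text
move cm [ 0.07 -0.03  0.47] wz -0.0 yaw 81.47 pos [ 0.6907 -0.1735  0.2121] tipz 0.0387 F [-0.51 -0.91  0.99] t 10.7 w 0.00024459362337833385 Rz [-0.  0. -1.]
```

Call:
{"name": "step_arm", "arguments": {
  "increments": [
    {"x": 0,"y": 0,"z": 0.2,"wx": 0,"wy": 0,"wz": 0,"gripper": 0},
    {"x": 0,"y": 0,"z": 0.15,"wx": 0,"wy": 0,"wz": 0,"gripper": 0},
    {"x": 0,"y": 0,"z": 0.1,"wx": 0,"wy": 0,"wz": 0,"gripper": 0},
    {"x": 0,"y": 0,"z": 0,"wx": 0,"wy": 0,"wz": 0,"gripper": 0},
    {"x": 0,"y": 0,"z": 0,"wx": 0,"wy": 0,"wz": 0,"gripper": 0}
  ]
}}

```text
time_s: 11.2
position: [0.6907, -0.1735, 0.2076]
tool_rot: [[0.148, 0.989, -0.0], [0.989, -0.148, 0.0], [0.0, -0.0, -1.0]]
ft_force: [1.3, -0.1, -0.3]
grip_width: -0.0001
```

```bash
python3 go.py 0.6905 -0.1728 0.034 81.5
```

```text
move cm [ 0.07 -0.03  0.02] wz -0.0 yaw 81.47 pos [ 0.6907 -0.1735  0.2076] tipz 0.0342 F [ 1.28 -0.14 -0.35] t 11.2 w -6.860631219952937e-05 Rz [-0.  0. -1.]
```

Not at the stop yet, so I'll feel for it in small steps.

Call:
{"name": "step_arm", "arguments": {
  "increments": [
    {"x": 0,"y": 0,"z": 0.05,"wx": 0,"wy": 0,"wz": 0,"gripper": 0},
    {"x": 0,"y": 0,"z": 0,"wx": 0,"wy": 0,"wz": 0,"gripper": 0},
    {"x": 0,"y": 0,"z": 0,"wx": 0,"wy": 0,"wz": 0,"gripper": 0}
  ]
}}

```text
time_s: 11.5
position: [0.6907, -0.1736, 0.2074]
tool_rot: [[0.148, 0.989, 0.0], [0.989, -0.148, -0.0], [-0.0, 0.0, -1.0]]
ft_force: [-2.4, 1.1, 4.0]
grip_width: -0.0001
```

Call:
{"name": "step_arm", "arguments": {
  "increments": [
    {"x": 0,"y": 0,"z": 0.04,"wx": 0,"wy": 0,"wz": 0,"gripper": 0},
    {"x": 0,"y": 0,"z": 0,"wx": 0,"wy": 0,"wz": 0,"gripper": 0},
    {"x": 0,"y": 0,"z": 0,"wx": 0,"wy": 0,"wz": 0,"gripper": 0}
  ]
}}

```text
time_s: 11.8
position: [0.6907, -0.1735, 0.2073]
tool_rot: [[0.148, 0.989, 0.0], [0.989, -0.148, -0.0], [-0.0, 0.0, -1.0]]
ft_force: [-1.7, 0.7, 5.9]
grip_width: -0.0
```

The force rises with no motion, so the flap is on its stop. I'll draw back straight up, then towards the robot.

Call:
{"name": "step_arm", "arguments": {
  "increments": [
    {"x": 0,"y": 0,"z": -0.3,"wx": 0,"wy": 0,"wz": 0,"gripper": 0},
    {"x": 0,"y": 0,"z": -1,"wx": 0,"wy": 0,"wz": 0,"gripper": 0},
    {"x": 0,"y": 0,"z": -3,"wx": 0,"wy": 0,"wz": 0,"gripper": 0},
    {"x": 0,"y": 0,"z": -3,"wx": 0,"wy": 0,"wz": 0,"gripper": 0},
    {"x": 0,"y": 0,"z": -4,"wx": 0,"wy": 0,"wz": 0,"gripper": 0},
    {"x": 0,"y": -3,"z": -3,"wx": 0,"wy": 0,"wz": 0,"gripper": 0},
    {"x": 0,"y": -4,"z": 0,"wx": 0,"wy": 0,"wz": 0,"gripper": 0},
    {"x": 0,"y": -4,"z": 0,"wx": 0,"wy": 0,"wz": 0,"gripper": 0},
    {"x": 0,"y": -4,"z": 0,"wx": 0,"wy": 0,"wz": 0,"gripper": 0},
    {"x": 0,"y": 0,"z": 0,"wx": 0,"wy": 0,"wz": 0,"gripper": 0},
    {"x": 0,"y": 0,"z": 0,"wx": 0,"wy": 0,"wz": 0,"gripper": 0}
  ]
}}

```text
time_s: 12.9
position: [0.5422, -0.1513, 0.3508]
tool_rot: [[0.149, 0.989, 0.002], [0.989, -0.149, -0.001], [-0.001, 0.002, -1.0]]
ft_force: [0.2, -0.4, 0.1]
grip_width: -0.0002
```

```bash
python3 - <<'E'
from h import *
b=snap('side'); w=snap('wrist')
c=lambda d,x,y,w,h:cv2.resize(d['color'][y:y+h,x:x+w],(400,300),interpolation=cv2.INTER_CUBIC)
cv2.imwrite('pics/v5.png',np.vstack([np.hstack([c(b,0,0,512,384),c(w,0,0,512,384)]),np.hstack([c(b,178,200,56,42),c(b,290,190,112,84)])]))
E
```

```text
(no output)
```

View pics/v5.png

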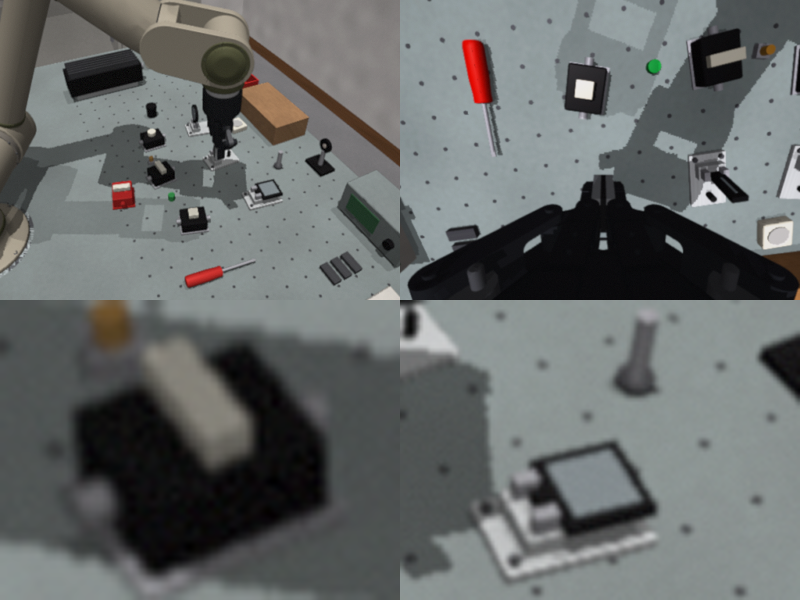

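The filter lies flat, the bar key is up, its box has not moved, and the other things in view stand as before.

```bash
python3 -c "
from rig import env; print(env.close_job())"
```

```text
the job is handed in; nothing more can be done
None
```

Both parts of the task were done in the order asked, and the job was handed in at about 13 s on the robot's clock, well under the 48 s limit.

- **Bar key:** I pressed it with the closed fingertips to about 7.6 mm of its 8 mm travel. The force was about 3 to 3.5 N. I held it there for nearly a second and let it come up.
- **Square filter:** I pushed it along its arc until it met its stop. There the force rose to about 6 N with no further motion, and I then drew back up and towards the robot.

In the last pictures the filter lies flat, the bar key is up and its box has not moved. The other keys, the round lens, the slit plate and the loose things in view are as they were. The wrist force read about zero, so the robot was touching nothing.

- **Refused calls:** The first two move calls were refused because their rows lacked keys; nothing moved.
- **Noisy force readings:** They varied by about 0.5 to 1 N at rest, with single readings off by more during the push. The key's depth therefore rests mainly on the measured tip height.

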